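# Clamp the whetstone in its toggle-lever holder

### The arm

A 7-joint arm with a two-finger parallel gripper is mounted at the origin on the work surface; the furniture and walls round the work are solid. World frame = base frame: x ahead of the robot, y to its left, z up, the work surface at z = 0. Lengths are in mm, angles in rad, forces in N, time in s.
With the tool pointing down it reaches from about 400 to 850 mm from the base axis. Payload 4.5 kg.
Tool frame: the origin (TCP) lies at the very end of the fingers, on their centre line; the grasp point (between the pads) lies 19 mm behind it; z points along the fingers, y is the line along which they close (so a half turn about z gives the same grasp; the last joint's range is limited). The gripper opens to 85 mm and grips with 20 to 120 N. Pads are 22 mm wide; open, the fingers measure 114 mm over their backs; the gripper's body (76 mm by 85 mm) begins 54 mm behind the grasp point. The pads swing forward as they close: fully open they stand 13 mm farther back than shut.
Start: joints at [1.168, 0.689, -0.195, 1.565, 0.157, 0.902, -0.215], TCP at [264.433, -566.332, 207.817] pointing down, gripper open.
Joint ranges: [-3.01, 3.01], [-0.46, 2.08], [-1.47, 1.51], [0.13, 2.56], [-1, 4.14], [0.04, 2.09], [-2.66, 2.66]. Speed limits (rad/s): [2.57, 2.57, 3.14, 3.14, 3.14, 3.14, 3.14].

### API

Orientations are given as a rotation vector (axis times angle).
In Python, from bench import state, vision, ctrl gives the robot as it stands.
- The arm moves only by the tool carry_out, never from a script. Its argument "increments" is a list of rows, each an object of numbers: "tx", "ty", "tz": the shift along the tool's x, y, z in mm; "ax", "ay", "az": the turn, a rotation vector about the tool's x, y, z in rad; "jaw": the opening, from -1 (shut) to 1 (fully open). A call has 1 to 12 rows; each row is the pose to reach, as a shift and turn from the pose commanded when the call began, along the tool's axes at that moment; what a row does not reach only later rows make up. A row lasts 1/8 s, in which the tool goes at most 62.5 mm and 10.7 degrees, less where a joint would pass 70% of its speed; a pose out of reach is approached as far as the arm can. A call with a gripper value outside its range is refused whole. The fingers move at their own pace and stop on an object; "force" is the grip in N (left out, the last holds). Time passes only in rows, so rows that repeat a pose let the fingers close. It gives the time, the measured TCP pose, the force, the opening and the grip force at its end, in the units of the state.
- state(): the state, without advancing time (a new reading comes with each control period).
- vision.read_camera(name): name is "scene" or "top" or "wrist"; returns a dict with "frame" (480x640x3 uint8, red, green, blue), "fovy" (degrees; the focal length in pixels is half the picture's height over the tangent of half this angle, whatever the lens; pixels are square), "cx", "cy" (the principal point, pixels), "dist_coeffs" ([k1, k2, p1, p2, k3] as OpenCV has them; the pictures are not rectified), "position" and "attitude" of the camera in the world; the wrist camera has in their place "T_tool_cam" (4x4, takes a point from camera to tool coordinates, whose origin is the TCP and whose axes are the flange's). Camera axes: x right, y down, z forward; pixel columns grow to the right and rows downward; lengths in mm; the calibration is good to about 2 mm. A picture is of the moment at which its call begins: read the wrist's pose just before it. There is no depth.
- ctrl.sign_off(): hands the job in; it is judged then, once.
The state is a dict: "clock": time; "q": joint angles; "qd": joint speeds; "tau": joint torques, N m; "position": TCP position; "tool_rot": TCP orientation; "force": force on the tool from outside, world axes, zero at the start; "moment": the same for the moment, N m; "width": opening from 0.0 (shut) to 1.0 (fully open); "grasp_force": force on a finger pad.
Only numpy, scipy, OpenCV 4.12 (cv2) and the standard library are available. Lean on these libraries where they do the work, as an engineer would, in place of code of your own. Each camera call takes 0.05 s, during which the arm holds its last target. There are 200 camera calls.

### The job

The whetstone has been set down askew in its holder: push it sideways across the bed until its long side lies flat against the back rail. Then flip the holder's red clamp lever over, outward and down, until it snaps past centre onto its stop and the jaw clamps the stone. Leave the other things on the worktop where they are.

Things in the scene. Friction and masses are not known exactly. Their poses are not given: they have to be found in the camera images.
- holder: Metal whetstone holder, 76 x 270 mm, fixed. Origin on the worktop under mid-bed; x across the bed to the back rail, y along it to the fixed jaw. Bed: black mat, top at z = 18 mm. Rail: inner face x = +30, top z = 32; side -x open. Fixed jaw: face y = +90, top z = 38. Moving jaw: face y = -97 while open. A stone fully home has its centre at x = 0, y = 0, z = 32 mm
- stone_center (a point): Centre of the whetstone, a loose brick 60 x 180 x 28 mm, about 0.6 kg, grey below and cream above, lying flat on the bed. x axis across it, y along it (as the holder's y when square), z up. At the start it lies 14 to 24 mm short of the rail, towards the open side, and up to 5 degrees askew
- lever_pivot (a point): Axis of the clamp lever, a level pin along the holder's x axis, at holder x = 0, y = -145 mm, 38 mm above the worktop, just outside the moving jaw; axes as the holder's
- clamp_lever (a joint): Lever angle, rad. 0: open, upright, leaning 0.13 from vertical towards the stone; grows as it swings outward (holder -y) and down; 1.70: level, pointing away from the stone, on its stop. Starts at 0 to 0.35; moves freely until the jaw meets the stone near 0.8, then resists (about 4 N at the grip) up to dead centre at 1.50 and snaps on by itself; let go before, it springs back
- lever_grip (a point): Middle of the lever's red grip, 62 mm from the pivot; the grip is 24 mm wide (along the pivot), 10 mm thick and reaches from 39 to 85 mm from the pivot. Moves with the lever
- jaw_pad: The moving jaw: steel plate with a sprung rubber face, 60 mm wide, its top at z = 39 mm. The lever drives it about 10 mm towards the stone (holder +y), so that it also pushes the stone on to the fixed jaw, and then bears on the stone's end. Its origin is not on the part
- knife: Chef's knife, 320 mm, black handle, lying on the grey chopping board at the left; a bystander
- truing_stone: Small red-brown truing stone, 50 x 75 x 26 mm, on the chopping board; a bystander
- mug: White mug, 78 mm across, 97 mm high, between holder and chopping board; a bystander
- honey: Honey jar with a red lid, 65 mm across, 100 mm high, at the right edge; a bystander
- soap_bottle: Blue pump soap bottle, 160 mm high, behind the holder to the right of the sink; a bystander

How it is judged:
By the outcome, as a careful person would: the job done as asked, in the order asked, and still so for the second after the job is handed in, with the robot touching nothing.
It also fails if it takes over 58 s, if anything falls off the work surface, if the arm or the gripper's body presses on something with over 40 N, if the wrist force passes 120 N, or if a joint passes its speed limit or range.

## Working session

There is one attempt and no reset: what is moved stays moved. The work goes in short steps, Python scripts to look and compute and a tool call to move; the robot and the scene stay as the last step left them, time stands still between calls to the robot, and variables do not carry over. Pictures are saved under pics/ and viewed, at most 10 in all, crops included, and the job is handed in when it is done.

Besides the shell and the picture viewer there is one more tool, called after "Request:" in YAML: its name, and indented under it one key for each argument. carry_out: Moves the arm, as the interface text tells. Its arguments: {"type":"object","properties":{"increments":{"type":"array"},"force":{"type":"number"}},"required":["increments"]}

```bash
mkdir -p pics; ls
python3 - <<'E'
from bench import state, vision
import cv2,numpy as np
s=state();print(s)
for n in("top","scene"):
    c=vision.read_camera(n);cv2.imwrite(f"pics/{n}0.png",c["frame"][:,:,::-1])
    print({k:v for k,v in c.items() if k!="frame"})
E
```

```text
pics
{'clock': 0.0, 'q': array([ 1.1677978 ,  0.6900342 , -0.194516  ,  1.56637852,  0.15728802,
        0.90248298, -0.21511419]), 'qd': array([ 0.00047524,  0.00116246, -0.00111461,  0.001724  , -0.00064559,
       -0.00131213, -0.00050976]), 'tau': array([-2.05556066e-04, -5.39620543e+01, -1.26660001e+00, -1.58547109e+01,
        9.12803400e-03,  9.29754839e-03,  9.54433290e-06]), 'position': array([ 264.05384672, -565.69363791,  206.94361007]), 'tool_rot': array([-3.06514960e+00, -6.80387254e-01,  8.36718704e-04]), 'force': array([-0.25680694,  0.20734776, -0.28543297]), 'moment': array([ 0.01429173, -0.00684315, -0.00127937]), 'grasp_force': 0.0, 'width': 1.0000782981854122}
{'fovy': 57.493814063685214, 'cx': 318.3196806433053, 'cy': 239.80613693080417, 'dist_coeffs': array([0.01998136, 0.        , 0.        , 0.        , 0.        ]), 'position': array([ 461.05301365,   89.25295558, 1261.26232805]), 'attitude': array([-2.1871167 ,  2.13349557, -0.09801804])}
{'fovy': 54.30774961068354, 'cx': 325.12051973336304, 'cy': 238.8027670760477, 'dist_coeffs': array([0.0212625, 0.       , 0.       , 0.       , 0.       ]), 'position': array([ 224.34391724,  841.28631377, 1104.7497729 ]), 'attitude': array([-0.60757788,  2.76762429, -0.99738002])}
```

View pics/top0.png

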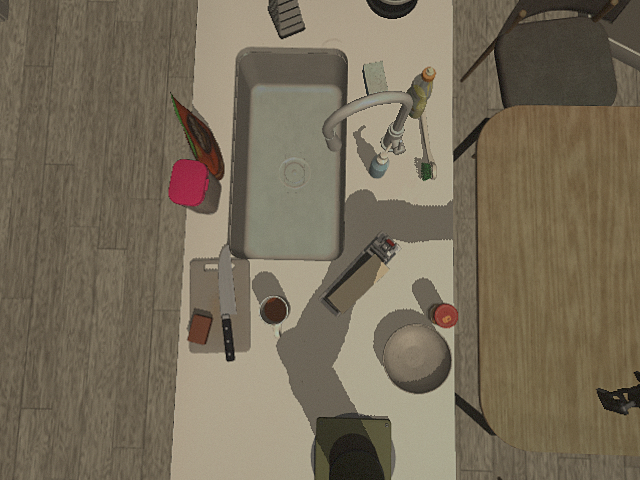

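View pics/scene0.png

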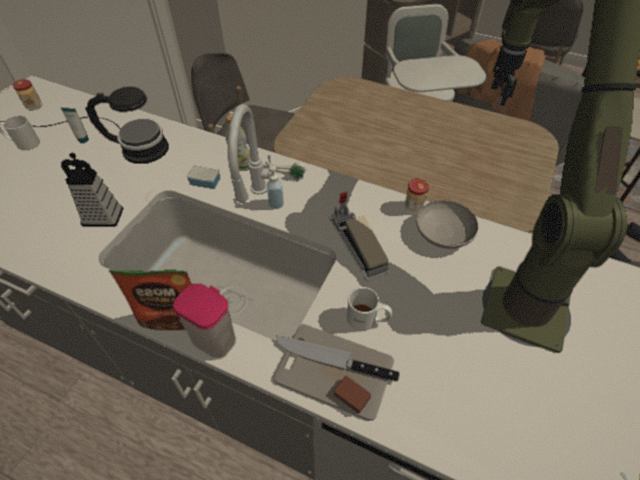

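The top view shows the holder running from the fixed jaw near (332,303) to the red lever near (388,243). The rail is on the upper-left side, and the stone lies toward the lower right. Next I'll enlarge the crop.

```bash
cat > h.py <<'E'
import numpy as np,cv2
from scipy.spatial.transform import Rotation as R
from bench import state,vision
def cam(n):
    s=state() if n=="wrist" else None
    c=vision.read_camera(n); c["bgr"]=c["frame"][:,:,::-1].copy()
    f=240/np.tan(np.radians(c["fovy"]/2)); c["K"]=np.array([[f,0,c["cx"]],[0,f,c["cy"]],[0,0,1]])
    if n=="wrist":
        T=c["T_tool_cam"];Rt=R.from_rotvec(s["tool_rot"]).as_matrix()
        c["R"]=Rt@T[:3,:3]; c["p"]=s["position"]+Rt@T[:3,3]
    else: c["R"]=R.from_rotvec(c["attitude"]).as_matrix(); c["p"]=c["position"]
    return c
def ray(c,uv):
    u=cv2.undistortPoints(np.array(uv,float).reshape(-1,1,2),c["K"],c["dist_coeffs"]).reshape(-1,2)
    return np.c_[u,np.ones(len(u))]@c["R"].T
def plane(c,uv,z):
    d=ray(c,uv); return c["p"]+d*((z-c["p"][2])/d[:,2])[:,None]
def proj(c,P):
    P=np.atleast_2d(P).astype(float); rv=cv2.Rodrigues(c["R"].T)[0]
    return cv2.projectPoints(P,rv,-c["R"].T@c["p"],c["K"],c["dist_coeffs"])[0].reshape(-1,2)
E
python3 - <<'E'
from h import *
c=cam("top"); z=cv2.resize(c["bgr"][225:325,310:410],(600,600),interpolation=cv2.INTER_CUBIC)
cv2.imwrite("pics/crop1.png",z)
print(plane(c,[[332,303],[388,243],[275,310],[445,315],[378,167]],[30][0]))
E
```

```text
[[ 414.81647628   66.22643884   30.        ]
 [ 586.51491096  -87.89192416   30.        ]
 [ 391.43451236  224.42495108   30.        ]
 [ 390.41703729 -246.44716897   30.        ]
 [ 805.22434613  -57.21408389   30.        ]]
```

View pics/crop1.png

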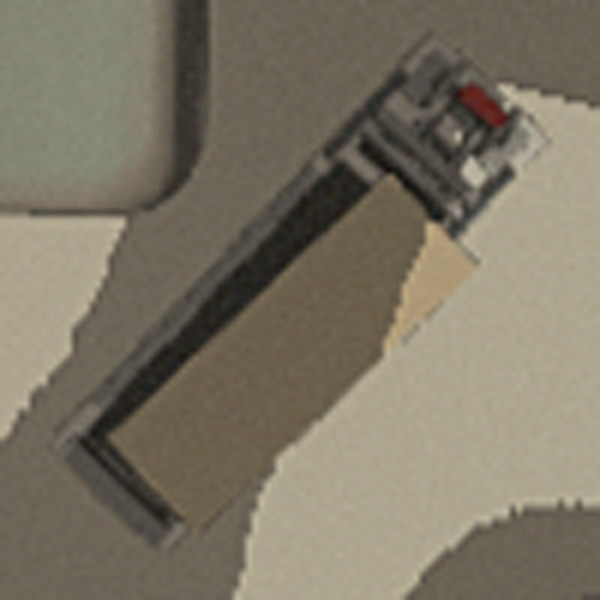

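The crop shows the stone's top corners at crop px (107,435), (195,528), (478,265) and (390,177). The rail runs along the upper-left side and the red grip is near (483,103). I'll move above the holder for a closer look.

Request:
carry_out:
  increments:
    - {"tx": 45,"ty": -40,"tz": -25,"az": -0.04}
    - {"tx": 90,"ty": -80,"tz": -50,"az": -0.08}
    - {"tx": 135,"ty": -121,"tz": -75,"az": -0.12}
    - {"tx": 180,"ty": -162,"tz": -93,"az": -0.16}
    - {"tx": 225,"ty": -202,"tz": -93,"az": -0.2}
    - {"tx": 270,"ty": -242,"tz": -93,"az": -0.24}
    - {"tx": 315,"ty": -283,"tz": -93,"az": -0.28}
    - {"tx": 360,"ty": -323,"tz": -93,"az": -0.32}
    - {"tx": 405,"ty": -364,"tz": -93,"az": -0.36}
    - {"tx": 449,"ty": -404,"tz": -93,"az": -0.4}
    - {"tx": 449,"ty": -404,"tz": -93,"az": -0.4}
    - {"tx": 449,"ty": -404,"tz": -93,"az": -0.4}

```text
validation failed for argument at $.in...
```

Run:
```python
from h import *
c=cam("wrist"); cv2.imwrite("pics/w1.png",c["bgr"]); np.save("w1.npy",np.array([c],dtype=object),allow_pickle=True)
print(c["T_tool_cam"],c["p"]); s=state();print(s["clock"],s["position"],R.from_rotvec(s["tool_rot"]).as_matrix(),s["qd"])
```

```text
[[-3.91730946e-04 -9.51086331e-01 -3.08924971e-01  8.05675486e+01]
 [ 9.99999418e-01 -6.82974297e-04  8.34625958e-04 -5.56802952e-02]
 [-1.00478916e-03 -3.08924464e-01  9.51086045e-01 -1.65742558e+02]
 [ 0.00000000e+00  0.00000000e+00  0.00000000e+00  1.00000000e+00]] [ 337.25157447 -531.93218111  372.8865506 ]
0.2 [ 264.17772509 -565.96999916  207.289176  ] [[ 9.06091310e-01  4.23081799e-01 -5.73618629e-04]
 [ 4.23082173e-01 -9.06090801e-01  9.67366906e-04]
 [-1.10475232e-04 -1.11921056e-03 -9.99999368e-01]] [ 4.17519090e-04 -1.33012169e-03 -9.88879047e-04 -5.70086913e-03
  6.44450727e-05  1.31600358e-04 -1.06009198e-04]
```

View pics/w1.png

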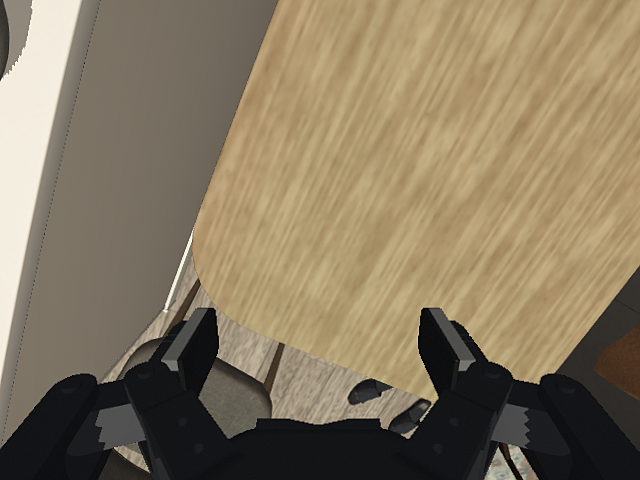

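The move was refused by validation, so the picture shows only the floor and table from the start pose, with the fingers at the bottom. I'll retry with every field given in each row.

Request:
carry_out:
  increments:
    - {"tx": 45,"ty": -40,"tz": -25,"ax": 0,"ay": 0,"az": -0.04,"jaw": 1}
    - {"tx": 90,"ty": -80,"tz": -50,"ax": 0,"ay": 0,"az": -0.08,"jaw": 1}
    - {"tx": 135,"ty": -120,"tz": -75,"ax": 0,"ay": 0,"az": -0.12,"jaw": 1}
    - {"tx": 180,"ty": -160,"tz": -93,"ax": 0,"ay": 0,"az": -0.16,"jaw": 1}
    - {"tx": 225,"ty": -200,"tz": -93,"ax": 0,"ay": 0,"az": -0.2,"jaw": 1}
    - {"tx": 270,"ty": -240,"tz": -93,"ax": 0,"ay": 0,"az": -0.24,"jaw": 1}
    - {"tx": 315,"ty": -280,"tz": -93,"ax": 0,"ay": 0,"az": -0.28,"jaw": 1}
    - {"tx": 360,"ty": -320,"tz": -93,"ax": 0,"ay": 0,"az": -0.32,"jaw": 1}
    - {"tx": 405,"ty": -355,"tz": -93,"ax": 0,"ay": 0,"az": -0.36,"jaw": 1}
    - {"tx": 450,"ty": -390,"tz": -93,"ax": 0,"ay": 0,"az": -0.4,"jaw": 1}
    - {"tx": 489,"ty": -418,"tz": -93,"ax": 0,"ay": 0,"az": -0.4,"jaw": 1}
    - {"tx": 489,"ty": -418,"tz": -93,"ax": 0,"ay": 0,"az": -0.4,"jaw": 1}

```text
clock: 1.7
position: [531.8, 24.4, 300.7]
tool_rot: [-2.864, -1.286, -0.004]
force: [-0.4, -0.9, 0.4]
width: 1.003
grasp_force: 0.0
```

Run:
```python
from h import *
import pickle
c=cam("wrist"); cv2.imwrite("pics/w2.png",c["bgr"]); pickle.dump(c,open("w2.pkl","wb"))
s=state();print(s["position"],s["qd"].max(),R.from_rotvec(s["tool_rot"]).as_matrix())
```

```text
[530.78070038  21.12011731 300.44798056] 0.04532987600034532 [[ 6.67070573e-01  7.44994356e-01 -5.10595777e-04]
 [ 7.44994529e-01 -6.67070373e-01  5.19352570e-04]
 [ 4.63114180e-05 -7.26835876e-04 -9.99999735e-01]]
```

View pics/w2.png

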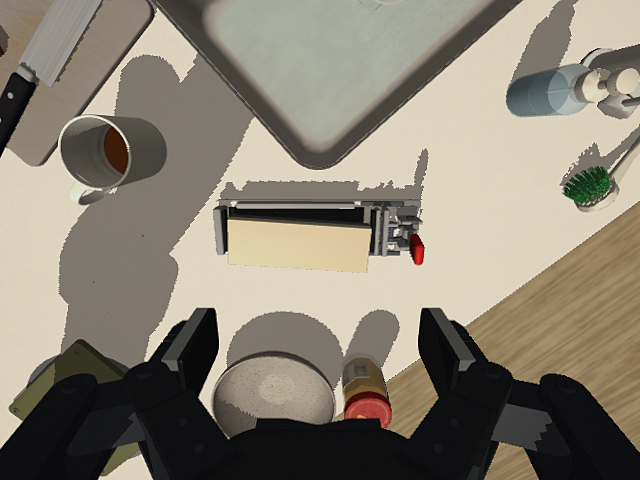

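The wrist view shows the stone's top corners near (229,219), (369,227), (366,272) and (228,264). The rail is at rows 201–208, the fixed jaw near column 222 and the red lever near (418,248). I'll zoom in and segment.

Run:
```python
from h import *
import pickle
c=pickle.load(open("w2.pkl","rb")); b=c["bgr"]
hsv=cv2.cvtColor(b,cv2.COLOR_BGR2HSV)
print("stone",hsv[245,300],"table",hsv[285,300],hsv[180,200])
m=cv2.inRange(hsv,(12,45,150),(30,255,255)); m[:205]=0;m[285:]=0;m[:,:215]=0;m[:,385:]=0
k=max(cv2.findContours(m,0,1)[0],key=cv2.contourArea)
box=cv2.boxPoints(cv2.minAreaRect(k));P=plane(c,box,46);print(box,P)
print(np.linalg.norm(np.diff(P,axis=0),axis=1))
cv2.imwrite("pics/w2z.png",cv2.resize(b[180:280,200:440],(792,330),interpolation=cv2.INTER_CUBIC))
```

```text
stone [ 20  67 223] table [ 21  34 223] [ 18  34 128]
[[225.17259 263.41153]
 [228.12834 219.07523]
 [371.22565 228.61502]
 [368.2699  272.95132]] [[387.14377426  40.70137453  46.        ]
 [432.48996326  78.98615097  46.        ]
 [556.93043263 -48.1071674   46.        ]
 [516.46928279 -92.02745287  46.        ]]
[ 59.34644862 177.87113872  59.71679933]
```

View pics/w2z.png

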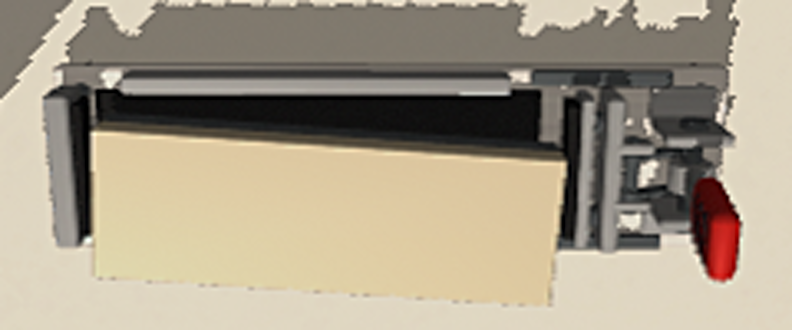

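Run:
```python
from h import *
import pickle
c=pickle.load(open("w2.pkl","rb")); o=np.array([200,180])
z=lambda a:np.array(a)/3.3+o
r=plane(c,z([[120,94],[510,96]]),32); d=r[0]-r[1];d/=np.linalg.norm(d);hy=d;hx=np.array([hy[1],-hy[0],0])
J=plane(c,z([[50,90],[75,92],[55,245],[80,243]]),38)
S=plane(c,z([[92,128],[566,158],[548,305],[94,278]]),46)
# origin: rail inner = +30 ; fixed jaw y=90
L=z([[700,180],[715,280],[738,265]])
print("yaw hx",np.degrees(np.arctan2(hx[1],hx[0])),hx,hy)
O=r[0]-30*hx; O=O+hy*((J[3]-O)@hy-90);O[2]=0
print("O",O)
f=lambda P:np.c_[(P-O)@hx,(P-O)@hy].round(1)
print("rail",f(r),"\njaw",f(J),"\nstone",f(S)); s=f(S)
print("stone yaw",np.degrees(np.arctan2(*(s[0]-s[1])[[0,1]])),s.mean(0))
# lever: red mask; intersect rays with holder plane x=0 
hsv=cv2.cvtColor(c["bgr"],cv2.COLOR_BGR2HSV);m=cv2.inRange(hsv,(0,150,60),(8,255,255))|cv2.inRange(hsv,(172,150,60),(180,255,255))
m[:200]=0;m[300:]=0;m[:,:395]=0;m[:,450:]=0
k=np.vstack(cv2.findContours(m,0,1)[0]).reshape(-1,2)
q=np.array([k.mean(0),k[k[:,1].argmax()],k[k[:,1].argmin()],k[k[:,0].argmin()],k[k[:,0].argmax()]])
D=ray(c,q);P=c["p"]+D*((-(c["p"]-O)@hx)/(D@hx))[:,None]
print("lever px",q,"\n@x=0 y,z",np.c_[(P-O)@hy,P[:,2]].round(1))
print("top jaw end right, moving jaw plates",f(plane(c,z([[585,95],[592,245],[612,245],[726,75]]),39)))
print("cam",f(c["p"][None]),c["p"][2])
```

```text
yaw hx 48.02818432300229 [0.66876497 0.74347389 0.        ] [-0.74347389  0.66876497  0.        ]
O [478.40586869  11.21452702   0.        ]
rail [[ 30.   71.7]
 [ 30.  -77.8]] 
jaw [[ 32.8  96.7]
 [ 32.   87.3]
 [-29.5 100. ]
 [-28.6  90. ]] 
stone [[ 20.   79.7]
 [  9.4 -98.4]
 [-50.6 -94.4]
 [-40.2  83.4]]
stone yaw 3.406062124054943 [-15.35   -7.425]
lever px [[416.85135135 248.25675676]
 [416.         264.        ]
 [412.         234.        ]
 [409.         243.        ]
 [423.         255.        ]] 
@x=0 y,z [[-142.3   96.5]
 [-128.4  144.9]
 [-151.3   40.1]
 [-138.2   77.5]
 [-142.9  118.6]]
top jaw end right, moving jaw plates [[  32.1 -105.4]
 [ -27.9 -111.6]
 [ -27.9 -119.5]
 [  40.1 -158.1]]
cam [[125.5 -31. ]] 466.6902851638084
```

Request:
carry_out:
  increments:
    - {"tx": -50,"ty": -10,"tz": 0,"ax": 0,"ay": 0,"az": 0,"jaw": 0.3}
    - {"tx": -100,"ty": -20,"tz": 20,"ax": 0,"ay": 0,"az": 0,"jaw": 0.3}
    - {"tx": -134,"ty": -27,"tz": 60,"ax": 0,"ay": 0,"az": 0,"jaw": 0.3}
    - {"tx": -134,"ty": -27,"tz": 110,"ax": 0,"ay": 0,"az": 0,"jaw": 0.3}
    - {"tx": -134,"ty": -27,"tz": 160,"ax": 0,"ay": 0,"az": 0,"jaw": 0.3}
    - {"tx": -134,"ty": -27,"tz": 210,"ax": 0,"ay": 0,"az": 0,"jaw": 0.3}
    - {"tx": -134,"ty": -27,"tz": 250,"ax": 0,"ay": 0,"az": 0,"jaw": 0.3}
    - {"tx": -134,"ty": -27,"tz": 270,"ax": 0,"ay": 0,"az": 0,"jaw": 0.3}
    - {"tx": -134,"ty": -27,"tz": 279,"ax": 0,"ay": 0,"az": 0,"jaw": 0.3}
    - {"tx": -134,"ty": -27,"tz": 279,"ax": 0,"ay": 0,"az": 0,"jaw": 0.3}

```text
clock: 3.0
position: [420.5, -64.0, 22.0]
tool_rot: [-2.872, -1.273, 0.007]
force: [0.3, 0.6, -0.0]
width: 0.648
grasp_force: 0.0
```

```bash
cat >> h.py <<'E'
hx=np.array([.6688,.7435,0]);hy=np.array([-.7435,.6688,0]);O=np.array([478.4,11.2,0])-1.4*hy
def H(P): P=np.atleast_2d(P); return np.c_[(P-O)@hx,(P-O)@hy,P[:,2]].round(1)
def st():
    s=state();F=s["force"]
    print("t",s["clock"].__round__(2),"H",H(s["position"]),"F(hx,hy,z)",[round(float(F@v),1) for v in(hx,hy,[0,0,1])],"w",round(s["width"],2))
E
python3 - <<'E'
from h import *
st();c=cam("wrist"); cv2.imwrite("pics/w3.png",c["bgr"])
E
```

```text
t 3.0 H [[-94.7  -5.8  22. ]] F(hx,hy,z) [0.7, 0.2, -0.0] w 0.65
```

View pics/w3.png

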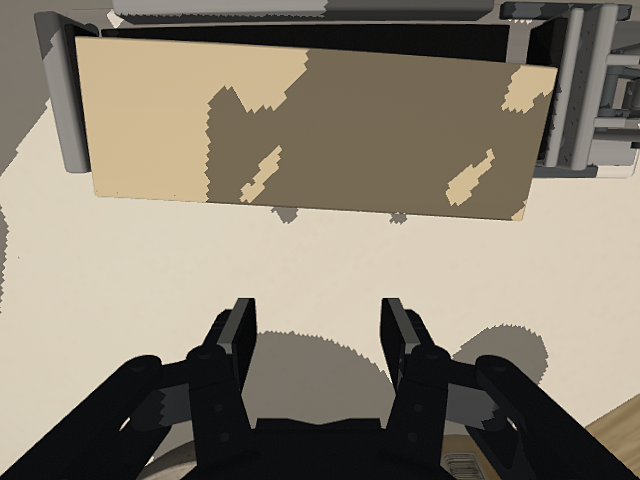

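The fingers are level beside the stone and roughly centred on it (columns 225–410, against stone columns 95–525). I'll push now.

Request:
carry_out:
  increments:
    - {"tx": 12,"ty": 0,"tz": 0,"ax": 0,"ay": 0,"az": 0,"jaw": 0.3}
    - {"tx": 22,"ty": 0,"tz": 0,"ax": 0,"ay": 0,"az": 0,"jaw": 0.3}
    - {"tx": 26,"ty": 0,"tz": 0,"ax": 0,"ay": 0,"az": 0,"jaw": 0.3}
    - {"tx": 29,"ty": 0,"tz": 0,"ax": 0,"ay": 0,"az": 0,"jaw": 0.3}
    - {"tx": 32,"ty": 0,"tz": 0,"ax": 0,"ay": 0,"az": 0,"jaw": 0.3}
    - {"tx": 35,"ty": 0,"tz": 0,"ax": 0,"ay": 0,"az": 0,"jaw": 0.3}
    - {"tx": 38,"ty": 0,"tz": 0,"ax": 0,"ay": 0,"az": 0,"jaw": 0.3}
    - {"tx": 41,"ty": 0,"tz": 0,"ax": 0,"ay": 0,"az": 0,"jaw": 0.3}
    - {"tx": 44,"ty": 0,"tz": 0,"ax": 0,"ay": 0,"az": 0,"jaw": 0.3}
    - {"tx": 46,"ty": 0,"tz": 0,"ax": 0,"ay": 0,"az": 0,"jaw": 0.3}
    - {"tx": 48,"ty": 0,"tz": 0,"ax": 0,"ay": 0,"az": 0,"jaw": 0.3}
    - {"tx": 48,"ty": 0,"tz": 0,"ax": 0,"ay": 0,"az": 0,"jaw": 0.3}

```text
clock: 4.55
position: [453.2, -26.6, 22.3]
tool_rot: [-2.869, -1.276, 0.004]
force: [-0.5, -0.6, 0.7]
width: 0.649
grasp_force: 0.0
```

Run:
```python
from h import *
st();c=cam("wrist"); cv2.imwrite("pics/w4.png",c["bgr"])
```

```text
t 4.55 H [[-45.   -5.2  22.3]] F(hx,hy,z) [-0.8, -0.0, 0.7] w 0.65
```

View pics/w4.png

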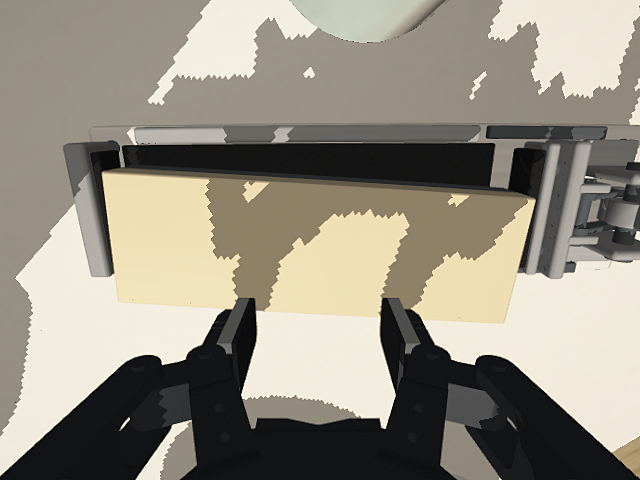

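The stone is unmoved, with about 3° of skew left. The fingertips at (245,298) and (392,298) seem to overlap the stone's edge at row ~305, so I'll check their height.

Run:
```python
from h import *
c=cam("wrist");T=c["T_tool_cam"]
for P in ([0,-27,0],[0,-27,-10],[0,-27,-19],[8,-27,-10],[11,-27,-10],[11,-27,0],[11,-27,-5]):
    P=np.array(P,float); w=(c["R"]@(T[:3,:3].T@(P-T[:3,3]))+c["p"]); print(P,proj(c,w).round(0))
d=np.array(ray(c,[[245,298],[235,298],[250,345]]))
for x in (0,8,11):
    for q in d:
        t=(-45+x-H(c["p"])[0,0])/(q@hx); print(x,H(c["p"]+t*q))
hsv=cv2.cvtColor(c["bgr"],cv2.COLOR_BGR2HSV)
print(H(plane(c,[[118,301],[503,323],[104,170],[535,195]],46)))
```

```text
[  0. -27.   0.] [[265. 291.]]
[  0. -27. -10.] [[262. 300.]]
[  0. -27. -19.] [[259. 309.]]
[  8. -27. -10.] [[261. 285.]]
[ 11. -27. -10.] [[261. 279.]]
[ 11. -27.   0.] [[264. 271.]]
[ 11. -27.  -5.] [[263. 275.]]
0 [[-45.   30.7  30.7]]
0 [[-45.   35.7  30.8]]
0 [[-45.   20.9  70.6]]
8 [[-37.   27.1  46.3]]
8 [[-37.   31.6  46.3]]
8 [[-37.   18.2  82.2]]
11 [[-34.   25.7  52.2]]
11 [[-34.   30.   52.2]]
11 [[-34.   17.2  86.6]]
[[-38.8  85.5  46. ]
 [-50.5 -91.9  46. ]
 [ 20.1  80.6  46. ]
 [  9.6 -95.4  46. ]]
```

Run:
```python
from h import *
import pickle
c=pickle.load(open("w2.pkl","rb"));T=c["T_tool_cam"]
img4=cv2.imread("pics/w4.png");img3=cv2.imread("pics/w3.png")
for im,w,y0 in((c["bgr"],1.,312),(img3,.648,302)):
    g=im[y0:y0+8].max(2)
    for k in (0,4): 
        row=g[k]; dark=np.where(row<70)[0]; print(w,y0+k,[int(v) for v in dark if 170<v<470][:80:1][:3],"...",[int(v) for v in dark if v<318][-1:],[int(v) for v in dark if v>318][:1])
def tool(uv,w):
    u=np.append(cv2.undistortPoints(np.array([[uv]],float),c["K"],c["dist_coeffs"]).ravel(),1)
    d=T[:3,:3]@u; t=(np.sign(uv[0]-318)*85*w/2-T[1,3])/d[1]; return T[:3,3]+t*d
for uv,w in(((217,309),1),((419,309),1),((255,299),.648),((381,299),.648)): print(uv,w,tool(uv,w).round(1))
cv2.imwrite("pics/w3z.png",cv2.resize(img3[280:400,180:330],(750,600),interpolation=cv2.INTER_NEAREST))
```

```text
1.0 312 [194, 195, 196] ... [215] [421]
1.0 316 [191, 192, 193] ... [215] [421]
0.648 302 [236, 237, 238] ... [254] [382]
0.648 306 [234, 235, 236] ... [254] [382]
(217, 309) 1 [  7.5 -42.5 -33. ]
(419, 309) 1 [  9.2  42.5 -36.3]
(255, 299) 0.648 [  8.3 -27.5 -25.3]
(381, 299) 0.648 [ 10.9  27.5 -30.5]
```

View pics/w3z.png

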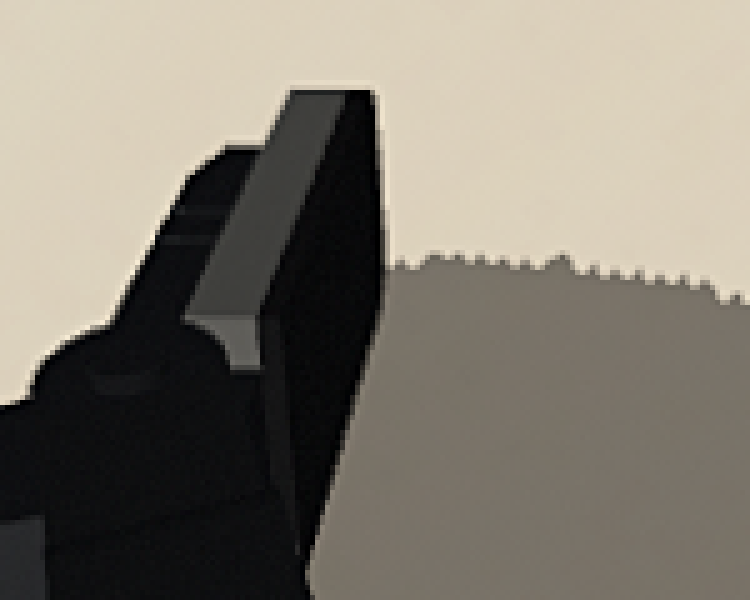

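The zoom shows the finger's pad tip spanning rows 298–335, which puts the tips about 26 mm behind the TCP at this opening. They are passing just above the stone. I'll back off, go lower and push again.

Request:
carry_out:
  increments:
    - {"tx": -15,"ty": 0,"tz": 0,"ax": 0,"ay": 0,"az": 0,"jaw": 0.3}
    - {"tx": -28,"ty": 0,"tz": 0,"ax": 0,"ay": 0,"az": 0,"jaw": 0.3}
    - {"tx": -28,"ty": 0,"tz": 6,"ax": 0,"ay": 0,"az": 0,"jaw": 0.3}
    - {"tx": -28,"ty": 0,"tz": 12,"ax": 0,"ay": 0,"az": 0,"jaw": 0.3}
    - {"tx": -28,"ty": 0,"tz": 18,"ax": 0,"ay": 0,"az": 0,"jaw": 0.3}
    - {"tx": -28,"ty": 0,"tz": 18,"ax": 0,"ay": 0,"az": 0,"jaw": 0.3}
    - {"tx": -23,"ty": 0,"tz": 18,"ax": 0,"ay": 0,"az": 0,"jaw": 0.3}
    - {"tx": -18,"ty": 0,"tz": 18,"ax": 0,"ay": 0,"az": 0,"jaw": 0.3}
    - {"tx": -14,"ty": 0,"tz": 18,"ax": 0,"ay": 0,"az": 0,"jaw": 0.3}
    - {"tx": -11,"ty": 0,"tz": 18,"ax": 0,"ay": 0,"az": 0,"jaw": 0.3}
    - {"tx": -8,"ty": 0,"tz": 18,"ax": 0,"ay": 0,"az": 0,"jaw": 0.3}
    - {"tx": -5,"ty": 0,"tz": 18,"ax": 0,"ay": 0,"az": 0,"jaw": 0.3}

```text
clock: 6.15
position: [449.6, -30.6, 4.2]
tool_rot: [-2.87, -1.276, 0.006]
force: [-1.3, -1.8, -1.3]
width: 0.646
grasp_force: 1.1
```

Run:
```python
from h import *
st();c=cam("wrist"); cv2.imwrite("pics/w5.png",c["bgr"])
hsv=cv2.cvtColor(c["bgr"],cv2.COLOR_BGR2HSV)
```

```text
t 6.15 H [[-50.4  -5.1   4.2]] F(hx,hy,z) [-2.2, -0.2, -1.3] w 0.65
```

Request:
carry_out:
  increments:
    - {"tx": 2,"ty": 0,"tz": 0,"ax": 0,"ay": 0,"az": 0,"jaw": 0.3}
    - {"tx": 4,"ty": 0,"tz": 0,"ax": 0,"ay": 0,"az": 0,"jaw": 0.3}
    - {"tx": 6,"ty": 0,"tz": 0,"ax": 0,"ay": 0,"az": 0,"jaw": 0.3}
    - {"tx": 8,"ty": 0,"tz": 0,"ax": 0,"ay": 0,"az": 0,"jaw": 0.3}
    - {"tx": 9,"ty": 0,"tz": 0,"ax": 0,"ay": 0,"az": 0,"jaw": 0.3}
    - {"tx": 9,"ty": 0,"tz": 0,"ax": 0,"ay": 0,"az": 0,"jaw": 0.3}

```text
clock: 6.95
position: [455.0, -24.5, 4.3]
tool_rot: [-2.87, -1.276, 0.007]
force: [-3.6, -2.5, -0.1]
width: 0.651
grasp_force: 2.4
```

Run:
```python
from h import *
st()
```

```text
t 6.95 H [[-42.3  -5.1   4.3]] F(hx,hy,z) [-4.3, 1.0, -0.1] w 0.65
```

Request:
carry_out:
  increments:
    - {"tx": 1,"ty": 0,"tz": 0,"ax": 0,"ay": 0,"az": 0,"jaw": 0.3}
    - {"tx": 2,"ty": 0,"tz": 0,"ax": 0,"ay": 0,"az": 0,"jaw": 0.3}
    - {"tx": 2,"ty": 0,"tz": 0,"ax": 0,"ay": 0,"az": 0,"jaw": 0.3}

```text
clock: 7.32
position: [454.9, -24.6, 4.3]
tool_rot: [2.87, 1.275, -0.012]
force: [-5.3, -6.4, 1.9]
width: 0.653
grasp_force: 4.0
```

Run:
```python
from h import *
st();c=cam("wrist"); cv2.imwrite("pics/w6.png",c["bgr"])
```

```text
t 7.33 H [[-42.3  -5.1   4.3]] F(hx,hy,z) [-8.3, -0.3, 1.9] w 0.65
```

View pics/w6.png

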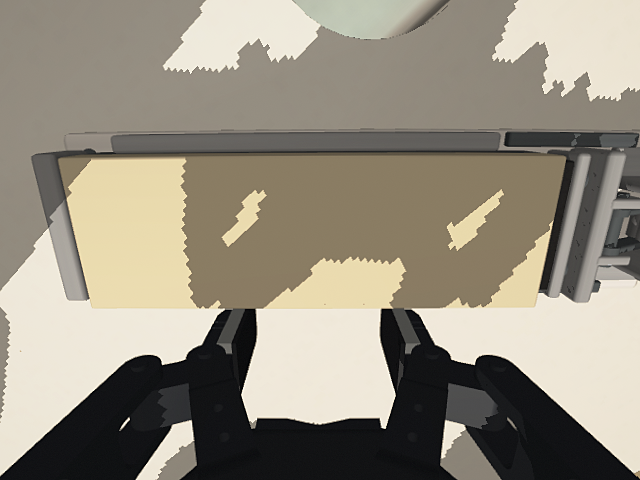

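The stone is square against the rail: its back edge runs level at rows 152–154, right under the rail, and the arm has stalled while the force rises. I'll press slightly more, then retreat, rise and shut the fingers.

Request:
carry_out:
  increments:
    - {"tx": 2,"ty": 0,"tz": 0,"ax": 0,"ay": 0,"az": 0,"jaw": 0.3}
    - {"tx": 3,"ty": 0,"tz": 0,"ax": 0,"ay": 0,"az": 0,"jaw": 0.3}
    - {"tx": -10,"ty": 0,"tz": 0,"ax": 0,"ay": 0,"az": 0,"jaw": 0.3}
    - {"tx": -28,"ty": 0,"tz": 0,"ax": 0,"ay": 0,"az": 0,"jaw": 0.3}
    - {"tx": -30,"ty": 0,"tz": -40,"ax": 0,"ay": 0,"az": 0,"jaw": 0.3}
    - {"tx": -30,"ty": 0,"tz": -90,"ax": 0,"ay": 0,"az": 0,"jaw": -1}
    - {"tx": -30,"ty": 0,"tz": -140,"ax": 0,"ay": 0,"az": 0,"jaw": -1}
    - {"tx": -30,"ty": 0,"tz": -180,"ax": 0,"ay": 0,"az": 0,"jaw": -1}
    - {"tx": -30,"ty": 0,"tz": -200,"ax": 0,"ay": 0,"az": 0,"jaw": -1}
    - {"tx": -30,"ty": 0,"tz": -200,"ax": 0,"ay": 0,"az": 0,"jaw": -1}
    - {"tx": -30,"ty": 0,"tz": -200,"ax": 0,"ay": 0,"az": 0,"jaw": -1}

```text
clock: 8.75
position: [437.8, -44.2, 204.0]
tool_rot: [-2.869, -1.276, 0.004]
force: [-0.6, 0.2, -0.7]
width: -0.001
grasp_force: 0.0
```

Run:
```python
from h import *
st();c=cam("wrist"); b=c["bgr"];cv2.imwrite("pics/w7.png",b)
g=b.max(2)
print("dark spans col 318:",[int(r) for r in np.where(g[:,318]<45)[0] if r>200][:2])
for r in range(260,350,8):
    d=np.where(g[r]<55)[0];d=d[(d>250)&(d<390)];print(r,d[:1],d[-1:],len(d),end=";")
hsv=cv2.cvtColor(b,cv2.COLOR_BGR2HSV)
m=cv2.inRange(hsv,(12,58,80),(30,255,255));m[300:]=0
k=max(cv2.findContours(m,0,1)[0],key=cv2.contourArea);P=H(plane(c,cv2.boxPoints(cv2.minAreaRect(k)),46));print("\nstone",P,P.mean(0))
m=cv2.inRange(hsv,(0,150,60),(8,255,255))|cv2.inRange(hsv,(172,150,60),(180,255,255))
for k in cv2.findContours(m,0,1)[0]:
    if cv2.contourArea(k)>30: print("red",cv2.boundingRect(k))
```

```text
t 8.75 H [[-68.3  -5.4 204. ]] F(hx,hy,z) [-0.3, 0.6, -0.7] w -0.0
dark spans col 318: [294, 295]
260 [] [] 0;268 [] [] 0;276 [] [] 0;284 [] [] 0;292 [] [] 0;300 [314] [322] 9;308 [288] [348] 37;316 [264] [351] 53;324 [284] [352] 43;332 [283] [354] 44;340 [281] [355] 63;348 [276] [389] 87;
stone [[ 30.3  85.1  46. ]
 [ 30.  -92.8  46. ]
 [-29.5 -97.7  46. ]
 [-29.2  90.5  46. ]] [ 0.4   -3.725 46.   ]
red (416, 397, 22, 20)
red (480, 129, 34, 35)
```

Run:
```python
from h import *
import pickle
c=cam("wrist"); b=c["bgr"]
for col in (306,330): print(col,[(r,b[r,col].tolist()) for r in range(262,312,4)])
def red(c,lo):
    hsv=cv2.cvtColor(c["bgr"],cv2.COLOR_BGR2HSV);m=cv2.inRange(hsv,(0,150,50),(8,255,255))|cv2.inRange(hsv,(172,150,50),(180,255,255))
    m[300:]=0;m[:,:395]=0; m[:100]=0
    k=max(cv2.findContours(m,0,1)[0],key=cv2.contourArea);M=cv2.moments(k)
    return cv2.minAreaRect(k),np.array([M["m10"]/M["m00"],M["m01"]/M["m00"]])
c2=pickle.load(open("w2.pkl","rb"));A=[]
for q in(c,c2):
    rc,u=red(q,0);d=ray(q,[u])[0];A.append((q["p"],d/np.linalg.norm(d)));print(rc,u)
(p,d),(p2,e)=A
t=np.linalg.lstsq(np.c_[d,-e],p2-p,rcond=None)[0];X,Y=p+t[0]*d,p2+t[1]*e
print(H([X,Y]),"gap",np.linalg.norm(X-Y))
th=[0,.1,.2,.35]
for a in th: 
    W=O+hy*(-145+62*np.sin(.13-a))+np.array([0,0,38+62*np.cos(.13-a)]);print(a,proj(c,W),proj(c2,W))
```

```text
306 [(262, [192, 213, 225]), (266, [105, 116, 122]), (270, [106, 116, 123]), (274, [106, 117, 123]), (278, [105, 117, 123]), (282, [106, 117, 124]), (286, [106, 117, 123]), (290, [106, 117, 123]), (294, [53, 54, 54]), (298, [61, 64, 64]), (302, [62, 65, 65]), (306, [62, 65, 65]), (310, [61, 64, 64])]
330 [(262, [191, 212, 221]), (266, [191, 212, 221]), (270, [155, 172, 181]), (274, [106, 117, 123]), (278, [106, 116, 123]), (282, [106, 117, 123]), (286, [105, 116, 123]), (290, [105, 116, 123]), (294, [53, 55, 53]), (298, [62, 65, 65]), (302, [63, 65, 65]), (306, [61, 65, 65]), (310, [61, 63, 64])]
((497.5, 145.5), (33.0, 33.0), 90.0) [497.69632768 144.65960452]
((417.4315490722656, 248.7102813720703), (30.70647430419922, 11.817789077758789), 81.46923065185547) [417.31824417 249.00274348]
[[   0.6 -140.    99.9]
 [   0.4 -140.4  100.1]] gap 0.5267974057226099
0 [[493.3131229  145.46337469]] [[414.04515885 249.12220438]]
0.1 [[501.75489382 145.56105003]] [[419.70281606 249.29491976]]
0.2 [[509.80449232 145.62052858]] [[425.22318369 249.28610943]]
0.35 [[520.85863678 145.63527162]] [[433.07302452 248.93452581]]
```

The stone is home, with its centre at x ≈ 0.4. The lever grip triangulates to (0.5, -140, 100), giving an angle of about 0.05. Next I'll put the shut fingers inside the lever.

Request:
carry_out:
  increments:
    - {"tx": 30,"ty": 45,"tz": 0,"ax": 0,"ay": 0,"az": 0,"jaw": -1}
    - {"tx": 60,"ty": 90,"tz": 0,"ax": 0,"ay": 0,"az": 0,"jaw": -1}
    - {"tx": 68,"ty": 102,"tz": 10,"ax": 0,"ay": 0,"az": 0,"jaw": -1}
    - {"tx": 68,"ty": 102,"tz": 50,"ax": 0,"ay": 0,"az": 0,"jaw": -1}
    - {"tx": 68,"ty": 102,"tz": 90,"ax": 0,"ay": 0,"az": 0,"jaw": -1}
    - {"tx": 68,"ty": 102,"tz": 120,"ax": 0,"ay": 0,"az": 0,"jaw": -1}
    - {"tx": 68,"ty": 102,"tz": 134,"ax": 0,"ay": 0,"az": 0,"jaw": -1}
    - {"tx": 68,"ty": 102,"tz": 134,"ax": 0,"ay": 0,"az": 0,"jaw": -1}

```text
clock: 9.85
position: [557.5, -62.1, 69.2]
tool_rot: [-2.868, -1.277, 0.008]
force: [0.7, -0.9, 0.3]
width: 0.002
grasp_force: 0.0
```

Run:
```python
from h import *
st()
```

```text
t 9.85 H [[  -1.6 -106.4   69.2]] F(hx,hy,z) [-0.2, -1.2, 0.3] w 0.0
```

Request:
carry_out:
  increments:
    - {"tx": 1,"ty": 10,"tz": 0,"ax": 0,"ay": 0,"az": 0,"jaw": -1}
    - {"tx": 1,"ty": 18,"tz": 0,"ax": 0,"ay": 0,"az": 0,"jaw": -1}
    - {"tx": 1,"ty": 26,"tz": 0,"ax": 0,"ay": 0,"az": 0,"jaw": -1}
    - {"tx": 1,"ty": 34,"tz": 0,"ax": 0,"ay": 0,"az": 0,"jaw": -1}
    - {"tx": 1,"ty": 42,"tz": 0,"ax": 0,"ay": 0,"az": 0,"jaw": -1}
    - {"tx": 1,"ty": 50,"tz": 0,"ax": 0,"ay": 0,"az": 0,"jaw": -1}
    - {"tx": 1,"ty": 58,"tz": 2,"ax": 0,"ay": 0,"az": 0,"jaw": -1}
    - {"tx": 1,"ty": 66,"tz": 6,"ax": 0,"ay": 0,"az": 0,"jaw": -1}
    - {"tx": 1,"ty": 73,"tz": 12,"ax": 0,"ay": 0,"az": 0,"jaw": -1}
    - {"tx": 1,"ty": 73,"tz": 12,"ax": 0,"ay": 0,"az": 0,"jaw": -1}

```text
clock: 11.1
position: [613.8, -110.8, 57.5]
tool_rot: [-2.87, -1.275, 0.004]
force: [-0.9, 1.2, 3.3]
width: -0.0
grasp_force: 1.7
```

```bash
cat > lev.py <<'E'
from h import *
st()
for n in("wrist","scene","top"):
    c=cam(n);hsv=cv2.cvtColor(c["bgr"],cv2.COLOR_BGR2HSV);m=cv2.inRange(hsv,(0,130,50),(8,255,255))|cv2.inRange(hsv,(172,130,50),(180,255,255))
    out=[]
    for k in cv2.findContours(m,0,1)[0]:
        if cv2.contourArea(k)>4:
            u=k.reshape(-1,2).mean(0);D=ray(c,[u])[0];t=-((c["p"]-O)@hx)/(D@hx);h=H(c["p"]+t*D)[0]
            if -260<h[1]<-100 and 0<h[2]<150: out.append((u.round(0).tolist(),cv2.contourArea(k),h[1:].tolist(),"phi",round(float(np.arctan2(-145-h[1],h[2]-38)),2)))
    print(n,out)
E
python3 lev.py
```

```text
t 11.1 H [[-1.000e-01 -1.808e+02  5.750e+01]] F(hx,hy,z) [0.3, 1.4, 3.3] w -0.0
wrist [([350.0, 306.0], 2278.0, [-196.7, 74.1], 'phi', 0.96)]
scene [([337.0, 195.0], 11.0, [-179.4, 73.5], 'phi', 0.77)]
top []
```

Request:
carry_out:
  increments:
    - {"tx": 0,"ty": 4,"tz": 5,"ax": 0,"ay": 0,"az": 0,"jaw": -1}
    - {"tx": 0,"ty": 7,"tz": 10,"ax": 0,"ay": 0,"az": 0,"jaw": -1}
    - {"tx": 0,"ty": 10,"tz": 15,"ax": 0,"ay": 0,"az": 0,"jaw": -1}
    - {"tx": 0,"ty": 12,"tz": 20,"ax": 0,"ay": 0,"az": 0,"jaw": -1}
    - {"tx": 0,"ty": 13,"tz": 25,"ax": 0,"ay": 0,"az": 0,"jaw": -1}
    - {"tx": 0,"ty": 14,"tz": 29,"ax": 0,"ay": 0,"az": 0,"jaw": -1}
    - {"tx": 0,"ty": 15,"tz": 32,"ax": 0,"ay": 0,"az": 0,"jaw": -1}
    - {"tx": 0,"ty": 15,"tz": 32,"ax": 0,"ay": 0,"az": 0,"jaw": -1}

```text
clock: 12.25
position: [624.0, -120.6, 25.4]
tool_rot: [-2.869, -1.276, 0.006]
force: [-0.0, -0.1, -0.4]
width: 0.004
grasp_force: 0.0
```

```bash
python3 lev.py
```

```text
t 12.25 H [[  -0.7 -195.    25.4]] F(hx,hy,z) [-0.1, -0.1, -0.4] w 0.0
wrist [([345.0, 294.0], 2692.5, [-209.1, 30.4], 'phi', 1.69)]
scene [([333.0, 198.0], 11.5, [-207.9, 36.8], 'phi', 1.59)]
top []
```

The contact force dropped to zero and the lever reads about level, so it has snapped over. I'll raise the arm clear and verify.

Request:
carry_out:
  increments:
    - {"tx": 0,"ty": 0,"tz": -20,"ax": 0,"ay": 0,"az": 0,"jaw": -1}
    - {"tx": 0,"ty": 0,"tz": -60,"ax": 0,"ay": 0,"az": 0,"jaw": -1}
    - {"tx": 0,"ty": 0,"tz": -110,"ax": 0,"ay": 0,"az": 0,"jaw": -1}
    - {"tx": 0,"ty": -40,"tz": -160,"ax": 0,"ay": 0,"az": 0,"jaw": -1}
    - {"tx": 0,"ty": -80,"tz": -200,"ax": 0,"ay": 0,"az": 0,"jaw": -1}
    - {"tx": 10,"ty": -120,"tz": -240,"ax": 0,"ay": 0,"az": 0,"jaw": -1}
    - {"tx": 10,"ty": -130,"tz": -250,"ax": 0,"ay": 0,"az": 0,"jaw": -1}
    - {"tx": 10,"ty": -130,"tz": -250,"ax": 0,"ay": 0,"az": 0,"jaw": -1}
    - {"tx": 10,"ty": -130,"tz": -250,"ax": 0,"ay": 0,"az": 0,"jaw": -1}

```text
clock: 13.52
position: [535.2, -27.8, 275.0]
tool_rot: [-2.871, -1.273, 0.008]
force: [0.0, -0.9, -0.3]
width: 0.001
grasp_force: 0.0
```

```bash
python3 lev.py
python3 - <<'E'
from h import *
c=cam("wrist"); b=c["bgr"];cv2.imwrite("pics/end.png",b)
hsv=cv2.cvtColor(b,cv2.COLOR_BGR2HSV)
m=cv2.inRange(hsv,(12,58,60),(30,255,255))
for k in cv2.findContours(m,0,1)[0]:
    if cv2.contourArea(k)>1500:
        P=H(plane(c,cv2.boxPoints(cv2.minAreaRect(k)),46));print("blob",P.tolist(),P.mean(0))
E
```

```text
t 13.53 H [[  9.  -66.9 275. ]] F(hx,hy,z) [-0.7, -0.7, -0.3] w 0.0
wrist [([439.0, 206.0], 691.0, [-210.4, 32.9], 'phi', 1.65)]
scene [([333.0, 196.0], 40.0, [-206.0, 43.5], 'phi', 1.48)]
top []
blob [[32.7, 86.8, 46.0], [31.8, -91.2, 46.0], [-29.1, -92.2, 46.0], [-28.5, 94.3, 46.0]] [ 1.725 -0.575 46.   ]
blob [[38.4, -164.9, 46.0], [39.5, -433.6, 46.0], [-441.8, -581.5, 46.0], [-427.1, -201.8, 46.0]] [-197.75 -345.45   46.  ]
```

```bash
python3 -c "
from bench import ctrl;print(ctrl.sign_off())"
```

```text
the job is handed in; nothing more can be done
None
```

The job is handed in: the stone lies square against the back rail, and the lever snapped over and was still level, with the jaw clamping the stone, when I checked after backing the arm off; I did not re-measure the other things, but no move went near them.

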